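# Flip the status flag of the checked bottle to green

### The arm

A 6-joint arm with a two-finger parallel gripper is mounted at the origin on the work surface; the furniture and walls round the work are solid. World frame = base frame: x ahead of the robot, y to its left, z up, the work surface at z = 0. Lengths are in m, angles in degrees, forces in N, time in s.
With the tool pointing down it reaches from about 0.375 to 0.9 m from the base axis. Payload 3.1 kg.
Tool frame: the origin (TCP) lies midway between the tips of the shut fingers; the grasp point (between the pads) lies bot.hold_point_z behind it (bot.hold_point_z is the distance from the TCP to the grasp point, in m); z points along the fingers, y is the direction in which the jaws open and shut (so a half turn about z gives the same grasp; the last joint's range is limited). The gripper opens to 87 mm and grips with 3 to 60 N. Pads are 19 mm wide; open, the fingers measure 117 mm over their backs; the gripper's body (75 mm by 190 mm) begins 51 mm behind the grasp point.
Start: joints at [-84.597, 30.224, 82.088, -0, 67.689, -10.227], TCP at [0.168, -0.602, 0.223] pointing down, gripper open.
Joint ranges: [-176.69, 176.69], [-43.24, 126.21], [12.49, 139.97], [-82, 262], [0, 151.66], [-163.58, 163.58]. Speed limits (degrees/s): [159.86, 159.86, 180, 180, 180, 180].

### API

Orientations are given as a 3x3 rotation matrix whose columns are the frame's x, y, z axes.
In Python, from rig import bot, vision gives the robot as it stands.
- The arm moves only by the shell command python3 -m inch 'ROWS'. ROWS is JSON, a list of rows, each a list of 5 numbers: the finger opening in mm, from 0 to 87, then the shift along the tool's x, y, z in mm, then the turn about the tool's z in rad. In form: [[hand, dx, dy, dz, roll], ...]. A call has 1 to 8 rows; each row is the pose to reach, as a shift and turn from the pose measured when the call began, along the tool's axes at that moment; what a row does not reach only later rows make up. A row lasts 1/10 s, in which the tool goes at most 50 mm and 8.59 degrees, less where a joint would pass 70% of its speed; a pose out of reach is approached as far as the arm can. A call with a gripper value outside its range is refused whole. The fingers move at their own pace and stop on an object; the grip force is fixed at half the most. Time passes only in rows, so rows that repeat a pose let the fingers close. It gives the time, the measured TCP pose, the force and the opening at its end, in the units of the state.
- bot.read_state(): the state, without advancing time (a new reading comes with each control period).
- vision.capture(name): name is "side" or "top"; returns (picture, depth): 480x640x3 uint8, red, green, blue; 480x640 float32, m along the optical axis (not along the pixel's ray), 0 where there is no reading.
- vision.camera_model(name): a dict with "intrinsics" (3x3 intrinsics, pixels), "camera_from_world" (4x4, takes a point from world to camera coordinates). Camera axes: x right, y down, z forward; pixel columns grow to the right and rows downward; lengths in m; the calibration is good to about 2 mm. A picture is of the moment at which its call begins. camera_model takes no time and is no camera call.
- bot.hand_in(): hands the job in, once; it reports no verdict.
The state is a dict: "time_s": time; "joint_positions": joint angles; "qvel": joint speeds; "tau": joint torques, N m; "position": TCP position; "tcp_rot": TCP orientation; "force": force on the tool from outside, world axes, zero at the start; "moment": the same for the moment, N m; "opening": opening from 0.0 (shut) to 1.0 (fully open).
Only numpy, scipy, OpenCV 4.12 (cv2) and the standard library are available. Lean on these libraries where they do the work, as an engineer would, in place of code of your own. Each camera call takes 0.05 s, during which the arm holds its last target. There are 200 camera calls.

### The job

The brown bottle has passed its check: flip the flag on its stand right over its pivot, so that instead of its orange face it shows its green face and lies flat on the bottle's side. Work gently, by pressing and pushing with the fingertips; nothing needs to be gripped. Leave the other stand's flag as it is, with orange showing, and leave both bottles standing where they are, untouched.

Things in the scene. Friction and masses are not known exactly. Their poses are not given: they have to be found in the camera images.
- brown_stand: stand of the brown bottle (the two stands look alike): white base plate 275 x 96 x 6 mm from x = -75 to +200 mm, fixed to the desk. Origin on the desk straight below the flag's pivot; x points along the plate to the bottle, y along the pivot, z up. Two upright cheeks 18 mm wide, 79 mm high, at y = +-39 to +-44 mm carry the pivot at z = 70 mm; between and beside them it is free down to the plate.
- brown_flag (a joint): hinge of the brown bottle's flag, about the stand's y axis. 0: paddle flat on the -x side, orange face (white dot) up; 1.57: upright; 3.14: flat on the bottle's side, green face (white bar) up, at its stop. Starts at 0 to 0.2. Stiff: 0.03 N m of friction against at most 0.02 N m of weight, so the flag stays wherever it is left and must be pushed all the way.
- brown_flag_tip (a point): middle of the free edge of the brown bottle's flag paddle, 65 mm from the pivot, half-way through its thickness; the paddle is 70 mm wide (y) and 6 mm thick; the point moves with it
- brown_flag_tail (a point): middle of the end edge of the black tail of the brown bottle's flag: a plate 50 mm wide and 6 mm thick in line with the paddle, reaching 29 mm past the pivot on the opposite side; moves with the flag. Pressing the tail down swings the paddle up.
- brown_flag_pivot (a point): middle of the pivot line of the brown bottle's flag, 70 mm above the desk, inside a black barrel of 6 mm radius; its axes are those of the stand
- brown_bottle: brown glass bottle with a black cap, 58 mm across and 109 mm high, standing loose on the round grey pad of its stand, about x = 165 mm in the stand's frame, its foot 10 mm above the desk. Origin at the centre of its underside, z up. Not to be touched.
- blue_stand: stand of the blue-capped bottle (the two stands look alike): white base plate 275 x 96 x 6 mm from x = -75 to +200 mm, fixed to the desk. Origin on the desk straight below the flag's pivot; x points along the plate to the bottle, y along the pivot, z up. Two upright cheeks 18 mm wide, 79 mm high, at y = +-39 to +-44 mm carry the pivot at z = 70 mm; between and beside them it is free down to the plate.
- blue_flag (a joint): hinge of the blue-capped bottle's flag, about the stand's y axis. 0: paddle flat on the -x side, orange face (white dot) up; 1.57: upright; 3.14: flat on the bottle's side, green face (white bar) up, at its stop. Starts at 0 to 0.2. Stiff: 0.03 N m of friction against at most 0.02 N m of weight, so the flag stays wherever it is left and must be pushed all the way.
- blue_flag_tip (a point): middle of the free edge of the blue-capped bottle's flag paddle, 65 mm from the pivot, half-way through its thickness; the paddle is 70 mm wide (y) and 6 mm thick; the point moves with it
- blue_flag_tail (a point): middle of the end edge of the black tail of the blue-capped bottle's flag: a plate 50 mm wide and 6 mm thick in line with the paddle, reaching 29 mm past the pivot on the opposite side; moves with the flag. Pressing the tail down swings the paddle up.
- blue_flag_pivot (a point): middle of the pivot line of the blue-capped bottle's flag, 70 mm above the desk, inside a black barrel of 6 mm radius; its axes are those of the stand
- blue_bottle: pale bottle with a blue cap, 48 mm across and 96 mm high, standing loose on the round grey pad of its stand, about x = 165 mm in the stand's frame, its foot 10 mm above the desk. Origin at the centre of its underside, z up. Not to be touched.

How it is judged:
By the outcome, as a careful person would: the job done as asked, in the order asked, and still so for the second after the job is handed in, with the robot touching nothing.
It also fails if it takes over 40 s, if anything falls off the work surface, if the arm or the gripper's body presses on something with over 40 N, if the wrist force passes 120 N, or if a joint passes its speed limit or range.

## Working session

There is one attempt and no reset: what is moved stays moved. The work goes in short steps, Python scripts to look and compute and a shell command to move; the robot and the scene stay as the last step left them, time stands still between calls to the robot, and variables do not carry over. Pictures are saved under pics/ and viewed, about 8 in all and at most 12, crops included, and the job is handed in when it is done.

```bash
mkdir -p pics; ls; python3 - <<'E'
from rig import bot, vision
import cv2,numpy as np
for n in("top","side"):
    p,d=vision.capture(n); cv2.imwrite(f"pics/{n}0.png",p[:,:,::-1]); np.savez(f"{n}0.npz",p=p,d=d)
    m=vision.camera_model(n); print(n,m["intrinsics"],np.round(m["camera_from_world"],4))
s=bot.read_state(); print(s["time_s"],s["position"],s["tcp_rot"],s["force"],bot.hold_point_z)
E
```

```text
pics
top [[611.36607133   0.         314.27837396]
 [  0.         611.36607133 245.29287188]
 [  0.           0.           1.        ]] [[-0.0143 -0.9996 -0.0235  0.019 ]
 [-0.9957  0.0164 -0.0917  0.5709]
 [ 0.092   0.0221 -0.9955  1.1011]
 [ 0.      0.      0.      1.    ]]
side [[530.21752555   0.         323.63882936]
 [  0.         530.21752555 227.41839312]
 [  0.           0.           1.        ]] [[-1.      0.0023 -0.0012  0.5511]
 [ 0.0022  0.4785 -0.8781  0.0773]
 [-0.0015 -0.8781 -0.4785  0.8915]
 [ 0.      0.      0.      1.    ]]
0.1 [ 0.16833848 -0.60120189  0.22165867] [[ 9.63028936e-01  2.69397905e-01 -1.93727233e-04]
 [ 2.69397750e-01 -9.63026956e-01  1.98356218e-03]
 [ 3.47802949e-04 -1.96241746e-03 -9.99998014e-01]] [-0.5365288  -1.11897432  0.42021913] 0.0187
```

View pics/top0.png

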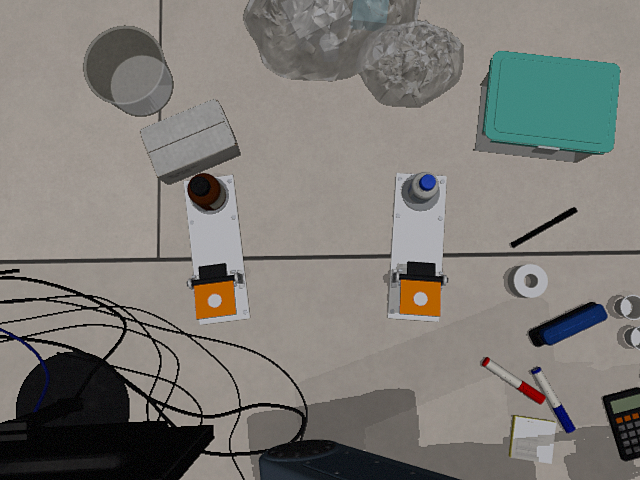

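View pics/side0.png

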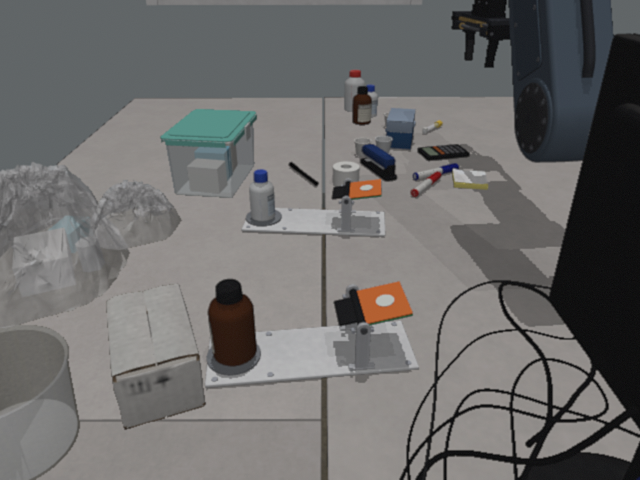

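The top view shows the brown stand on the left: bottle cap at about (204,187), orange paddle with its white dot at (215,300), tail at (213,270), and plate corners at about (184,177), (233,175), (249,319) and (199,324). The side view shows brown bottle cap at (229,290), dot at (385,300) and tail at (348,310). A monitor stands near the robot on the left.

```bash
cat > h.py <<'E'
import numpy as np,cv2
from rig import bot,vision
M={n:vision.camera_model(n) for n in("top","side")}
def ray(n,u,v):
    K=M[n]["intrinsics"];T=M[n]["camera_from_world"];R=T[:3,:3]
    return -R.T@T[:3,3], R.T@np.linalg.inv(K)@[u,v,1]
def onz(n,u,v,z): c,d=ray(n,u,v); return c+d*(z-c[2])/d[2]
def tri(a,b):
    P=[M[n]["intrinsics"]@M[n]["camera_from_world"][:3] for n in("top","side")]
    X=cv2.triangulatePoints(P[0],P[1],np.array(a,float).reshape(2,1),np.array(b,float).reshape(2,1))
    return (X[:3]/X[3]).ravel()
def cloud(n,d):
    v,u=np.mgrid[:480,:640];K=M[n]["intrinsics"];T=M[n]["camera_from_world"]
    p=np.stack([(u-K[0,2])/K[0,0]*d,(v-K[1,2])/K[1,1]*d,d],-1)
    return (p-T[:3,3])@T[:3,:3]
E
python3 - <<'E'
from h import *
np.set_printoptions(precision=4,suppress=True)
for c in [(184,177),(233,175),(249,319),(199,324)]: print("corner",onz("top",*c,.006))
print("cornS",[onz("side",*c,.006) for c in [(208,385),(417,370),(403,322)]])
print("dot tri",tri((215,300),(385,300)))
print("cap tri",tri((204,187),(229,288)))
for n,box in(("top",(180,260,260,330)),("side",(330,270,420,330))):
    f=np.load(n+"0.npz");P=cloud(n,f["d"]);p=f["p"].astype(int)
    u0,v0,u1,v1=box;m=np.zeros((480,640),bool);m[v0:v1,u0:u1]=1
    o=m&(p[...,0]>180)&(p[...,2]<90)&(f["d"]>0);q=P[o];c=np.median(q,0);_,_,V=np.linalg.svd(q-c);print(n,"orange",len(q),c,"normal",V[2],q.min(0),q.max(0))
    k=m&(p.max(-1)<60)&(f["d"]>0);q=P[k];q=q[q[:,2]>.04];print("black",len(q),np.median(q,0),q.min(0),q.max(0))
f=np.load("top0.npz");P=cloud("top",f["d"])
for nm,(a,b,c,d) in dict(monitor=(0,420,215,480),box=(140,100,240,180),pad=(15,350,130,420),arm=(265,440,460,480)).items():
    q=P[b:d,a:c].reshape(-1,3);q=q[q[:,2]>.03]
    if len(q):print(nm,q.min(0),q.max(0))
pts=cv2.boxPoints
m=(np.load("top0.npz")["p"].min(-1)>170)
m[:170]=0;m[330:]=0;m[:,:178]=0;m[:,255:]=0
q=P[m];q=q[(q[:,2]<.02)];print("plate rect",cv2.minAreaRect((q[:,:2]*1000).astype(np.float32)),np.median(q[:,2]))
E
```

```text
corner [0.7079 0.2572 0.006 ]
corner [0.71   0.1635 0.006 ]
corner [0.4372 0.1341 0.006 ]
corner [0.4292 0.2276 0.006 ]
cornS [array([0.696 , 0.2573, 0.006 ]), array([0.4312, 0.232 , 0.006 ]), array([0.4362, 0.1345, 0.006 ])]
dot tri [0.4724 0.1837 0.0817]
cap tri [0.6687 0.1976 0.1107]
top orange 158 [0.4856 0.1856 0.0784] normal [0.1737 0.0226 0.9845] [0.4439 0.15   0.0705] [0.506  0.2209 0.0889]
black 587 [0.5169 0.1896 0.0721] [0.4966 0.1418 0.044 ] [0.5386 0.2344 0.0822]
side orange 136 [0.4828 0.1957 0.0784] normal [0.1854 0.027  0.9823] [0.4431 0.1495 0.0738] [0.504  0.2206 0.0868]
black 703 [0.5176 0.1928 0.0722] [0.4996 0.1499 0.0643] [0.5376 0.2345 0.0784]
monitor [ 0.2381 -0.0148  0.0787] [0.4673 0.4849 1.1489]
box [ 0.4673 -0.0148  0.03  ] [0.8509 0.3342 1.1489]
pad [ 0.2773 -0.0148  0.0301] [0.4673 0.5234 1.1489]
arm [ 0.233  -0.1493  0.2281] [0.4673 0.0778 1.1489]
plate rect ((570.1194458007812, 196.17279052734375), (272.802490234375, 94.68202209472656), 6.681750774383545) 0.006530608651394529
```

```bash
python3 - <<'E'
from h import *
np.set_printoptions(precision=3,suppress=True)
for n in("top","side"):
    f=np.load(n+"0.npz");P=cloud(n,f["d"]);ok=f["d"]>0
    q=P[ok]
    q=q[(q[:,0]>.1)&(q[:,0]<.75)&(q[:,1]>.03)&(q[:,1]<.6)&(q[:,2]>.1)]
    print(n,len(q))
    for z in (.1,.15,.2,.25,.3,.4,.5):
        s=q[(q[:,2]>=z)&(q[:,2]<z+.05 if z<.3 else q[:,2]<z+.1)]
        if len(s): print(z,len(s),s.min(0),s.max(0))
s=bot.read_state();R=s["tcp_rot"];p=s["position"]
c=np.deg2rad(6.3);X=np.array([np.cos(c),np.sin(c),0]);O=np.array([.5084,.1887,0])
for nm,w in dict(mid=(.45,-.3,.223),mid2=(.5,-.1,.22),tail=O+.021*X+[0,0,.2]).items(): print(nm,w,(R.T@(w-p))*1000)
E
```

```text
top 13383
0.1 1147 [0.239 0.184 0.1  ] [0.686 0.478 0.15 ]
0.15 1478 [0.239 0.184 0.15 ] [0.295 0.484 0.2  ]
0.2 2136 [0.239 0.03  0.2  ] [0.295 0.485 0.25 ]
0.25 2074 [0.229 0.03  0.25 ] [0.281 0.464 0.3  ]
0.3 6474 [0.231 0.03  0.3  ] [0.281 0.438 0.4  ]
0.4 74 [0.26  0.185 0.4  ] [0.262 0.237 0.409]
side 29447
0.1 3796 [0.251 0.184 0.1  ] [0.686 0.474 0.15 ]
0.15 4471 [0.259 0.185 0.15 ] [0.281 0.4   0.2  ]
0.2 4920 [0.191 0.03  0.2  ] [0.281 0.375 0.25 ]
0.25 5804 [0.204 0.03  0.25 ] [0.281 0.352 0.3  ]
0.3 9875 [0.181 0.03  0.3  ] [0.281 0.326 0.4  ]
0.4 581 [0.21 0.03 0.4 ] [0.262 0.237 0.417]
mid (0.45, -0.3, 0.223) [ 352.392 -214.189   -0.798]
mid2 (0.5, -0.1, 0.22) [ 454.422 -393.319    2.589]
tail [0.529 0.191 0.2  ] [ 561.002 -665.638   23.16 ]
```

```bash
python3 -m inch '[[0,350,-214,0,0.16],[0,350,-214,0,0.16],[0,350,-214,0,0.16],[0,350,-214,0,0.16],[0,350,-214,0,0.16],[0,350,-214,0,0.16],[0,350,-214,0,0.16],[0,350,-214,0,0.16]]'
cat >> h.py <<'E'
c=np.deg2rad(6.3);X=np.array([np.cos(c),np.sin(c),0]);Y=np.array([-X[1],X[0],0]);O=np.array([.5084,.1887,0])
def go(*targets):
    np.set_printoptions(precision=1,suppress=True)
    s=bot.read_state();R=s["tcp_rot"];p=s["position"];v=p-O
    print("t",s["time_s"],"stand xyz mm",np.array([v@X,v@Y,v[2]])*1000,"F",s["force"],"yaw",np.degrees(np.arctan2(R[1,0],R[0,0])),"open",s["opening"])
    for t in targets:
        w=O+(X*t[0]+Y*t[1]+np.array([0,0,t[2]]))/1000; print(t,R.T@(w-p)*1000)
E
python3 -c "from h import *; go((20,-150,200),(21,0,200))"
```

```text
time_s: 0.9
position: [0.4414, -0.3068, 0.222]
tcp_rot: [[0.994, 0.112, -0.001], [0.112, -0.994, 0.002], [-0.0, -0.002, -1.0]]
force: [0.6, -0.0, 0.0]
opening: 0.358
t 0.9 stand xyz mm [-121.  -485.1  222. ] F [ 0.6 -0.   0. ] yaw 6.450014898722763 open 0.3575683630418769
(20, -150, 200) [ 141.9 -334.7   22.7]
(21, 0, 200) [ 143.3 -484.7   23.1]
```

```bash
python3 -m inch '[[0,142,-335,22,0],[0,142,-335,22,0],[0,142,-335,22,0],[0,142,-335,22,0],[0,142,-335,22,0],[0,142,-335,22,0],[0,142,-335,22,0],[0,142,-335,22,0]]'; python3 -m inch '[[0,1,-150,0,0],[0,1,-150,0,0],[0,1,-150,0,0],[0,1,-150,0,0],[0,1,-150,0,0],[0,1,-150,0,0]]'
python3 - <<'E'
from h import *
go((21,0,100),(21,0,45))
for n,b in(("top",(150,150,350,480)),("side",(180,150,480,420))):
    p,d=vision.capture(n); u0,v0,u1,v1=b
    cv2.imwrite(f"pics/{n}1.png",cv2.resize(p[v0:v1,u0:u1,::-1],None,fx=1.8,fy=1.8,interpolation=2))
E
```

```text
time_s: 1.7
position: [0.545, 0.0465, 0.2001]
tcp_rot: [[0.993, 0.117, -0.001], [0.117, -0.993, 0.004], [-0.001, -0.004, -1.0]]
force: [-0.7, 0.1, 0.9]
opening: 0.006
time_s: 2.3
position: [0.5284, 0.1948, 0.2004]
tcp_rot: [[0.993, 0.116, -0.002], [0.116, -0.993, 0.003], [-0.001, -0.003, -1.0]]
force: [0.5, 0.6, 0.3]
opening: 0.003
t 2.3 stand xyz mm [ 20.6   3.8 200.4] F [0.5 0.6 0.3] yaw 6.685561576371523 open 0.0033566562388775154
(21, 0, 100) [  0.5   4.1 100.4]
(21, 0, 45) [  0.6   4.3 155.4]
```

View pics/side1.png

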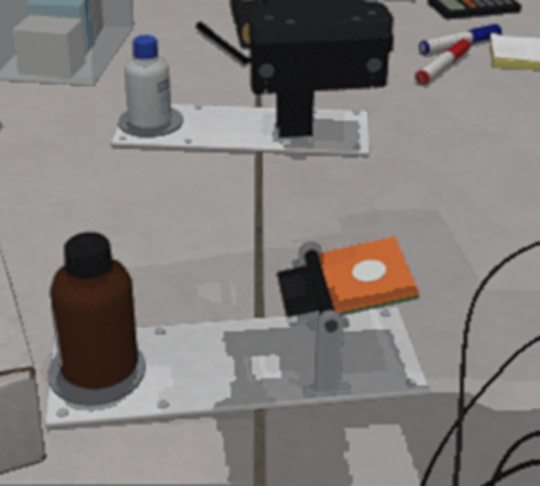

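The side crop shows the shut fingers (tip near crop (295,135)) hanging above the tail. The gripper's body is well short of the bottle. Pressing down now.

```bash
python3 -m inch '[[0,0,4,50,0],[0,0,4,100,0],[0,0,4,110,0],[0,0,4,120,0],[0,0,4,127,0],[0,0,4,134,0],[0,0,4,134,0]]'; python3 -m inch '[[0,0,0,6,0],[0,0,0,12,0],[0,0,0,18,0],[0,0,0,24,0],[0,0,0,24,0]]'
python3 - <<'E'
from h import *
go((17,0,42),(17,0,160),(-40,0,160))
p,d=vision.capture("side"); cv2.imwrite("pics/side2.png",cv2.resize(p[150:420,180:480,::-1],None,fx=1.8,fy=1.8,interpolation=2))
E
```

```text
time_s: 3.1
position: [0.5304, 0.1905, 0.0675]
tcp_rot: [[0.993, 0.115, 0.002], [0.115, -0.993, 0.004], [0.002, -0.003, -1.0]]
force: [0.9, -0.3, -0.1]
opening: 0.005
time_s: 3.6
position: [0.5309, 0.1907, 0.0427]
tcp_rot: [[0.993, 0.115, 0.002], [0.115, -0.993, 0.004], [0.003, -0.003, -1.0]]
force: [3.0, -0.1, -2.0]
opening: 0.007
t 3.6 stand xyz mm [22.6 -0.4 42.7] F [ 3.  -0.1 -2. ] yaw 6.580400385755934 open 0.007223406903205644
(17, 0, 42) [-5.6 -0.5  0.6]
(17, 0, 160) [  -5.3   -0.9 -117.4]
(-40, 0, 160) [ -62.3   -1.2 -117.5]
```

View pics/side2.png

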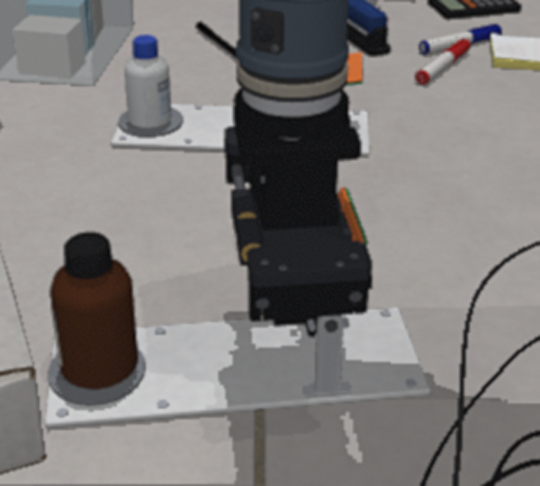

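The paddle has swung up to about 60–65° (edge at crop (350,215)), close to the gripper body. I'll back off +x, lift, and go round to the -x side.

```bash
python3 -m inch '[[0,8,0,0,0],[0,8,0,-30,0],[0,8,0,-70,0],[0,8,0,-115,0],[0,0,0,-125,0],[0,-40,0,-125,0],[0,-83,0,-125,0],[0,-83,0,-125,0]]'
python3 - <<'E'
from h import *
go((-60,0,112),(-30,0,112),(20,0,112))
p,d=vision.capture("side"); cv2.imwrite("pics/side3.png",cv2.resize(p[150:420,180:480,::-1],None,fx=1.8,fy=1.8,interpolation=2))
E
```

```text
time_s: 4.45
position: [0.4374, 0.1797, 0.1658]
tcp_rot: [[0.993, 0.116, -0.014], [0.116, -0.993, 0.001], [-0.013, -0.003, -1.0]]
force: [-0.7, -0.1, -0.2]
opening: 0.006
t 4.45 stand xyz mm [-71.5  -1.2 165.8] F [-0.7 -0.1 -0.2] yaw 6.642266203548786 open 0.005612222544733383
(-60, 0, 112) [12.2 -0.9 53.6]
(-30, 0, 112) [42.2 -0.8 53.2]
(20, 0, 112) [92.2 -0.5 52.6]
```

View pics/side3.png

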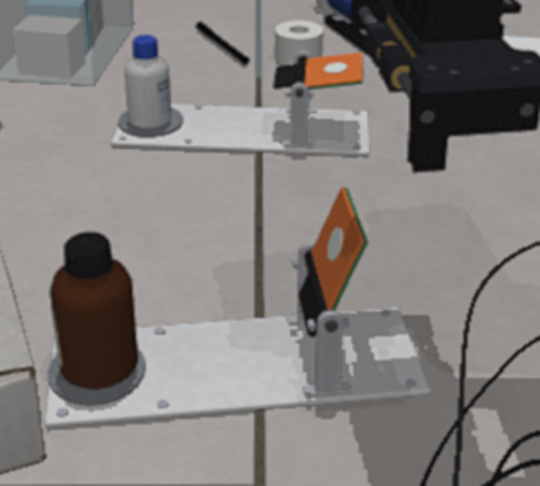

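The paddle stands at about 65–70°, and the fingers are clear on its -x side. Lowering, then pushing towards the bottle.

```bash
python3 -m inch '[[0,5,0,25,0],[0,8,0,53,0],[0,20,0,53,0],[0,32,0,53,0],[0,44,0,53,0],[0,56,0,53,0],[0,68,0,53,0],[0,68,0,53,0]]'
python3 -c "from h import *; go((20,0,112))"
python3 -m inch '[[0,12,0,0,0],[0,24,0,0,0],[0,24,0,0,0]]'
python3 - <<'E'
from h import *
go((22,0,112),(38,0,80),(40,0,73))
p,d=vision.capture("side"); cv2.imwrite("pics/side4.png",cv2.resize(p[150:420,180:480,::-1],None,fx=1.8,fy=1.8,interpolation=2))
E
```

```text
time_s: 5.3
position: [0.5131, 0.1885, 0.114]
tcp_rot: [[0.993, 0.115, -0.001], [0.115, -0.993, 0.003], [-0.001, -0.003, -1.0]]
force: [-1.0, 0.5, -0.3]
opening: 0.004
t 5.3 stand xyz mm [  4.6  -0.7 114. ] F [-1.   0.5 -0.3] yaw 6.602030360246813 open 0.004117022482551343
(20, 0, 112) [15.4 -0.6  2. ]
time_s: 5.6
position: [0.5393, 0.1914, 0.1145]
tcp_rot: [[0.993, 0.115, 0.002], [0.115, -0.993, 0.004], [0.003, -0.003, -1.0]]
force: [0.3, -0.0, 0.0]
opening: 0.007
t 5.6 stand xyz mm [ 31.   -0.7 114.5] F [ 0.3 -0.   0. ] yaw 6.585461007459931 open 0.006747881426276308
(22, 0, 112) [-9.  -0.7  2.4]
(38, 0, 80) [ 6.9 -0.5 34.5]
(40, 0, 73) [ 8.9 -0.5 41.5]
```

View pics/side4.png

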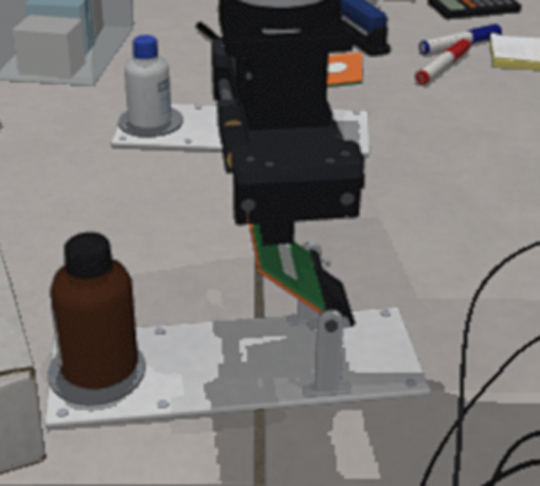

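The green face now shows and the paddle is about 50° past upright, with the fingers above it. Pressing down to the stop.

```bash
python3 -m inch '[[0,4,-1,8,0],[0,7,-1,16,0],[0,8,-1,24,0],[0,8,-1,32,0],[0,8,-1,38,0],[0,8,-1,41,0],[0,8,-1,41,0]]'
python3 -m inch '[[0,0,0,2,0],[0,0,0,4,0],[0,0,0,4,0]]'
python3 -c "from h import *; go()"
```

```text
time_s: 6.35
position: [0.5451, 0.1933, 0.0734]
tcp_rot: [[0.993, 0.115, -0.001], [0.115, -0.993, 0.003], [-0.001, -0.003, -1.0]]
force: [-0.8, -0.7, 4.2]
opening: 0.007
time_s: 6.65
position: [0.5452, 0.1932, 0.0729]
tcp_rot: [[0.993, 0.115, 0.0], [0.115, -0.993, 0.003], [0.0, -0.003, -1.0]]
force: [-5.7, -2.1, 22.6]
opening: 0.004
t 6.65 stand xyz mm [37.1  0.5 72.9] F [-5.7 -2.1 22.6] yaw 6.625276282181037 open 0.0037564708343023204
```

At the stop: z 72.9 mm and the force rising to 22 N. Lifting off and checking.

```bash
python3 -m inch '[[0,0,0,-20,0],[0,0,0,-60,0],[0,0,0,-110,0],[0,-40,0,-130,0],[0,-60,40,-130,0],[0,-60,80,-130,0],[0,-60,120,-130,0],[0,-60,120,-130,0]]'
python3 - <<'E'
from h import *
np.set_printoptions(precision=4,suppress=True)
go()
np.set_printoptions(precision=4,suppress=True)
I=[]
for n,b in(("top",(150,150,480,350)),("side",(180,150,480,420))):
    p,d=vision.capture(n); u0,v0,u1,v1=b
    I.append(cv2.resize(p[v0:v1,u0:u1,::-1],(400,400*(v1-v0)//(u1-u0))))
    P=cloud(n,d);q=p.astype(int);g=(q[...,1]>q[...,0]+25)&(q[...,1]>q[...,2]+15)&(d>0)
    w=P[g];w=w[(np.abs(w[:,0]-.54)<.06)&(np.abs(w[:,1]-.19)<.06)]
    c0=w.mean(0);print(n,len(w),c0,w.min(0),w.max(0),np.linalg.svd(w-c0)[2][2])
h=max(i.shape[0] for i in I);cv2.imwrite("pics/fin.png",np.hstack([cv2.copyMakeBorder(i,0,h-i.shape[0],0,0,0) for i in I]))
print("cap before", onz("top",204,187,.119))
E
```

```text
time_s: 7.45
position: [0.5002, 0.0629, 0.2026]
tcp_rot: [[0.994, 0.111, 0.001], [0.111, -0.994, 0.001], [0.001, -0.001, -1.0]]
force: [-0.3, 0.3, -1.4]
opening: 0.003
t 7.45 stand xyz mm [ -22.  -124.1  202.6] F [-0.3  0.3 -1.4] yaw 6.345920785273591 open 0.003246008438597428
top 40 [0.5598 0.2287 0.0662] [ 0.5444  0.2224 -0.002 ] [0.5758 0.2469 0.0772] [-0.0595 -0.9724 -0.2258]
side 1317 [0.5419 0.1943 0.0742] [0.5096 0.1543 0.071 ] [0.5751 0.2301 0.0764] [-0.0014  0.0001 -1.    ]
cap before [0.6661 0.1958 0.119 ]
```

View pics/fin.png

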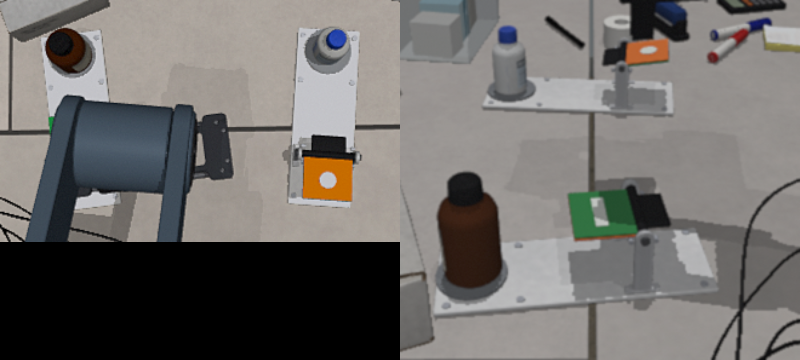

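The green face with its bar lies flat (normal vertical to about 0.1°). The blue flag still shows orange, and both bottles are standing in place.

```bash
python3 -c "
from rig import bot
print(bot.hand_in())"
```

```text
the job is handed in; nothing more can be done
None
```

The brown bottle's flag is flipped right over: it lies flat on the bottle's side with its green face and white bar up. I handed the job in at about 7.5 s.

I pressed the tail down with the shut fingertips until the paddle stood at about 65°. Then I went round to its other side, pushed it over its pivot and pressed it down to its stop, where the force reached about 23 N.

**Last checks**
- **Brown flag:** the side camera's depth shows the green face level to about 0.1°, at a height of about 74 mm against the expected 73 mm. The top camera could not confirm this because the arm was in its way.
- **Blue flag and bottles:** in the final pictures the blue flag still shows orange and both bottles stand where they were. I judged this by eye and did not measure their positions again.
- **Robot:** the fingers are well clear, touching nothing.

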